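Pack the orange tin into the caddy and slide the end stop snug

ROBOT

A 6-joint arm with a two-finger parallel gripper is mounted at the origin on the work surface. World frame = base frame: x ahead of the robot, y to its left, z up, the work surface at z = 0. Lengths are in m, angles in rad, forces in N, time in s.
With the tool pointing down it reaches from about 0.375 to 0.925 m from the base axis. Payload 5.7 kg.
Tool frame: the origin (TCP) lies at the very end of the fingers, on their centre line; the grasp point (between the pads) lies 19 mm behind it (grip_point_offset is the distance from the TCP to the grasp point, in m); z points along the fingers, y is the line along which they close (so a half turn about z gives the same grasp; the last joint's range is limited). The gripper opens to 85 mm and grips with 20 to 120 N. Pads are 22 mm wide; open, the fingers measure 114 mm over their backs; the gripper's body (76 mm by 85 mm) begins 54 mm behind the grasp point. The pads swing forward as they close: fully open they stand 13 mm farther back than shut.
Start: joints at [1.028, 0.359, 1.51, -0, 1.272, -0.115], TCP at [0.249, 0.546, 0.231] pointing down, gripper open.
Joint ranges: [-2.97, 2.97], [-1.01, 2.36], [0.21, 2.38], [-0.96, 4.11], [0.2, 2.71], [-2.98, 2.98]. Speed limits (rad/s): [2.39, 2.39, 3.14, 3.14, 3.14, 3.14].

INTERFACE

Orientations are given as a unit quaternion [w, x, y, z].
In Python, from plant import * gives the robot as it stands. Calls block until the motion is done:
- movep(position, orientation): joint-space move of the TCP to a pose.
- move_linear(position, frame=None, max_speed=0.15): straight line of the TCP; frame=None keeps the orientation; max_speed is the mean speed in m/s.
- movej(angles): joint-space move.
- open_jaws() and close_gripper(grasp_force=None): open the fingers fully, or close them until they stop; grasp_force is the grip in N (None keeps the last).
- dwell(seconds).
- solve_ik(position, orientation): joint angles nearest the present ones, or None.
- observe(): the state.
- grab_frame(name): name is "side" or "top"; returns a dict with "img" (480x640x3 uint8, red, green, blue), "K" (3x3 intrinsics, pixels), "R" (3x3) and "t" (3): a world point X has camera coordinates R X + t. Camera axes: x right, y down, z forward; pixel columns grow to the right and rows downward; lengths in m; the calibration is good to about 2 mm. A picture is of the moment at which its call begins. There is no depth.
A pose or a line that the arm cannot do raises IKError and nothing moves.
- finish_job(): hands the job in; it is judged then, once.
The state is a dict: "t": time; "joint_pos": joint angles; "qvel": joint speeds; "joint_torque": joint torques, N m; "tcp_pos": TCP position; "tcp_rot": TCP orientation; "ft_force": force on the tool from outside, world axes, zero at the start; "wrist_torque": the same for the moment, N m; "grip_width": opening from 0.0 (shut) to 1.0 (fully open); "gripper_force": force on a finger pad.
Only numpy, scipy, OpenCV 4.12 (cv2) and the standard library are available. Lean on these libraries where they do the work, as an engineer would, in place of code of your own. Each camera call takes 0.05 s, during which the arm holds its last target. There are 200 camera calls.

TASK

Take the orange flat tin, stand it upright in the plywood caddy right beside the grey tin, broad face to broad face, and let go of it. Then slide the yellow end stop along until both tins are held snug against the caddy's end wall.

Things in the scene. Friction and masses are not known exactly. Their poses are not given: they have to be found in the camera images.
- orange_tin: closed flat tin, orange, white label, small black cap, 0.2 kg, standing upright on the work surface among like blue and green tins. Body 50 mm (x) by 32 mm (y) by 85 mm high (z); the cap rises 12 mm more. Origin at the centre of its underside. Broad faces look along its y; grip it from above across its 50 mm width (x). Either way round will do
- grey_tin: the same tin in grey, already standing in the caddy within 10 mm of the end wall, its x and y axes along the caddy's. Loose. Origin at the centre of its underside
- caddy: fixed plywood caddy, 84 mm (its x) by 260 mm (its y), origin at the centre of its underside, z up. Floor top at z = 8 mm. End wall at its +y end: 12 mm thick, top at z = 88 mm, inner face at y = +118 mm. Low lips along both long sides, top at z = 20 mm, 72 mm free between them. Tins stand in a row along y, their widths along x; the -y end is open
- end_stop (a joint): yellow upright plate sliding along the caddy's y, in m, 0 to 0.14, growing towards the end wall; starts at 0 to 0.03. 68 mm wide, 10 mm thick, top at z = 83 mm, inner face at caddy y = -50 mm + value, outer face -60 mm + value; behind that a foot 30 mm long, up to z = 19 mm. Friction 2 N, no spring. Push its outer face with shut fingers. Reads about 0.104 with both tins tight

How it is judged:
By the outcome, as a careful person would: the job done as asked, in the order asked, and still so for the second after the job is handed in, with the robot touching nothing.
It also fails if it takes over 48 s, if anything falls off the work surface, if the arm or the gripper's body presses on something with over 40 N, if the wrist force passes 120 N, or if a joint passes its speed limit or range.

## Working session

There is one attempt and no reset: what is moved stays moved. The work goes in short steps, each a Python script; the robot and the scene stay as the last script left them, time stands still between calls to the robot, and variables do not carry over. Pictures are saved under pics/ and viewed, at most 10 in all, crops included, and the job is handed in when it is done.

```bash
mkdir -p pics; ls; python3 - <<'E'
from plant import *
import cv2,numpy as np
for n in("top","side"):
    f=grab_frame(n);cv2.imwrite(f"pics/{n}0.png",f["img"][:,:,::-1]);np.savez(f"{n}0.npz",**f)
    print(n,f["K"].tolist(),f["R"].round(3).tolist(),f["t"].round(3).tolist())
print(observe())
E
```

```text
pics
top [[451.9741777063566, 0.0, 326.8326321172651], [0.0, 451.9741777063566, 234.58520580579514], [0.0, 0.0, 1.0]] [[-0.021, -0.999, -0.036], [-0.995, 0.024, -0.098], [0.099, 0.033, -0.995]] [-0.002, 0.528, 0.828]
side [[570.5762501352933, 0.0, 329.823702723249], [0.0, 570.5762501352933, 249.2454156263176], [0.0, 0.0, 1.0]] [[0.809, -0.587, -0.006], [-0.398, -0.542, -0.74], [0.432, 0.601, -0.673]] [-0.419, 0.199, 0.816]
{'t': 0.1, 'joint_pos': array([ 1.02789405e+00,  3.59448634e-01,  1.51131814e+00, -1.34316898e-05,
        1.27250972e+00, -1.15113356e-01]), 'qvel': array([-0.00081682, -0.00125552, -0.00154336, -0.00101305,  0.00042645,
       -0.0004163 ]), 'joint_torque': array([-3.72425093e-04, -5.28646553e+01, -2.79353660e+01, -4.77016565e-04,
        5.03079908e-03, -1.94714977e-05]), 'tcp_pos': array([0.24861636, 0.54539515, 0.23053063]), 'tcp_rot': array([-2.65954084e-04,  2.12265205e-01,  9.77211734e-01, -7.98834578e-04]), 'ft_force': array([-0.74085398,  0.10048742,  0.33549261]), 'wrist_torque': array([0.04549901, 0.00416929, 0.02100482]), 'gripper_force': 0.0, 'grip_width': 1.000757841356395}
```

View pics/top0.png

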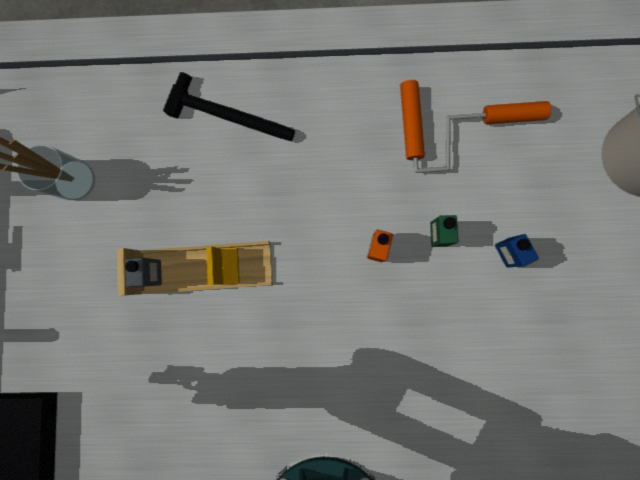

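View pics/side0.png

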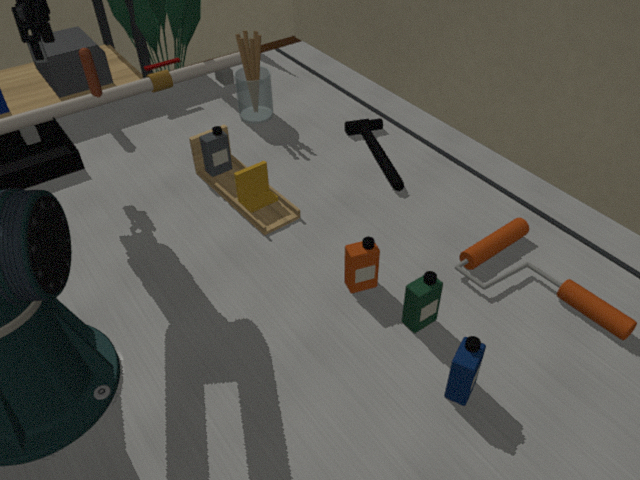

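The top view shows the orange tin at about (380,246) and the caddy over columns 118–272. Its end wall is at the left (+y), the grey tin at (140,272) and the stop at (222,265). The side view shows the orange tin at (362,268). Next I'll look at enlarged crops.

```bash
python3 - <<'E'
import cv2,numpy as np
t=cv2.imread("pics/top0.png");s=cv2.imread("pics/side0.png")
a=cv2.resize(t[232:307,105:285],None,fx=4.4,fy=4.4,interpolation=cv2.INTER_CUBIC)
b=cv2.resize(t[224:269,360:400],None,fx=6,fy=6,interpolation=cv2.INTER_CUBIC)
c=cv2.resize(s[230:300,335:390],None,fx=3.8,fy=3.8,interpolation=cv2.INTER_CUBIC)
W=np.zeros((600,800,3),np.uint8);W[:a.shape[0],:a.shape[1]]=a[:, :800];W[330:600,:240]=b;W[330:596,260:260+c.shape[1]]=c[:266]
cv2.imwrite("pics/crop.png",W)
E
```

```text
(no output)
```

View pics/crop.png

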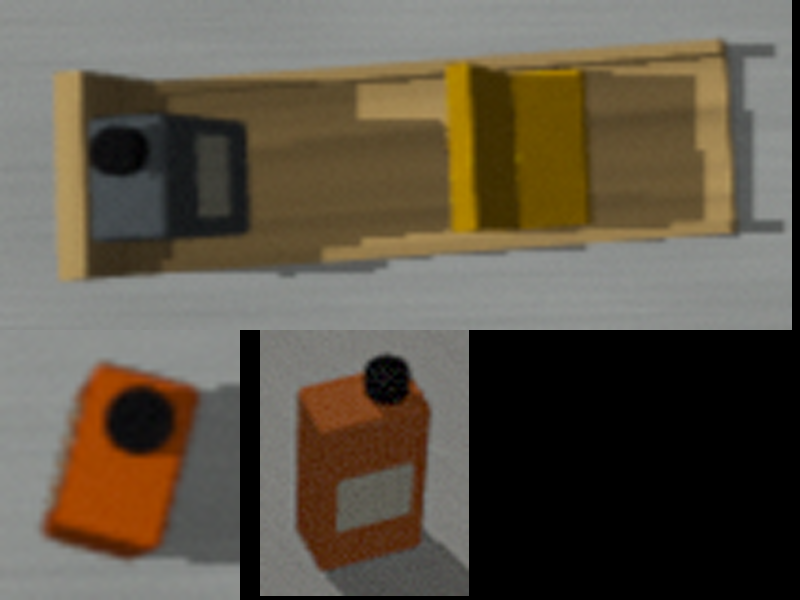

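The crop shows clear corners on the top face of the orange tin, with the cap off-centre. The end-wall top, grey tin top, stop top and lip ends are also distinct. I'll cast rays through those corners onto their known heights.

```bash
cat > h.py <<'E'
import numpy as np,cv2
def ray(f,px,z):
    px=np.atleast_2d(px).astype(float);K,R,t=f["K"],f["R"],f["t"]
    d=(np.linalg.inv(K)@np.c_[px,np.ones(len(px))].T).T@R   # R^T d
    c=-R.T@t
    return c+d*((z-c[2])/d[:,2])[:,None]
def quat(th):   # tool down, tool y axis along world angle th (fingers closing direction)
    from scipy.spatial.transform import Rotation as Ro
    y=np.array([np.cos(th),np.sin(th),0]);z=np.array([0,0,-1.]);x=np.cross(y,z)
    q=Ro.from_matrix(np.c_[x,y,z]).as_quat();return [q[3],*q[:3]]
E
python3 - <<'E'
from h import *
f=dict(np.load("top0.npz"));np.set_printoptions(precision=4,suppress=True)
A=lambda p:np.array(p)/4.4+[105-.4,232-.4]
B=lambda p:(np.array(p)-[0,330])/6.+[360-.4,224-.4]
def rep(n,P):
    L=np.linalg.norm(np.roll(P,-1,0)-P,axis=1)
    print(n,P[:,:2].mean(0),"edges",L,"ang",[round(np.degrees(np.arctan2(*(P[(i+1)%4]-P[i])[1::-1])),1) for i in range(4)])
rep("orange",ray(f,B([(98,365),(198,388),(160,543),(48,522)]),.085))
rep("wall",ray(f,A([(55,72),(82,70),(88,277),(60,278)]),.088))
rep("grey",ray(f,A([(92,115),(165,113),(168,237),(92,240)]),.085))
rep("stop",ray(f,A([(447,62),(470,62),(477,228),(452,230)]),.083))
l=ray(f,A([(722,40),(735,235)]),.02);w=ray(f,A([(55,72),(60,278)]),.088);print("lips",l,"wall",w)
d=(w.mean(0)-l.mean(0))[:2];print(np.linalg.norm(d),np.degrees(np.arctan2(d[1],d[0])))
# orange by mask in side view: corners for check
s=dict(np.load("side0.npz"));C=lambda p:(np.array(p)-[260,330])/3.8+[335-.4,230-.4]
print("side top corners",ray(s,C([(300,392),(320,432),(428,405)]),.085)[:,:2],"bottom",ray(s,C([(325,570),(420,545),(298,528)]),0)[:,:2])
E
```

```text
orange [ 0.5027 -0.1098] edges [0.0298 0.0466 0.0329 0.0482] ang [np.float64(-104.5), np.float64(164.4), np.float64(78.0), np.float64(-19.3)]
wall [0.4659 0.349 ] edges [0.0111 0.083  0.0114 0.0826] ang [np.float64(-87.1), np.float64(-177.0), np.float64(90.9), np.float64(2.9)]
grey [0.4646 0.3267] edges [0.0299 0.0498 0.0309 0.0502] ang [np.float64(-89.7), np.float64(-177.5), np.float64(91.0), np.float64(1.3)]
stop [0.4741 0.1924] edges [0.0094 0.0667 0.0101 0.0675] ang [np.float64(-91.3), np.float64(-177.3), np.float64(93.3), np.float64(2.0)]
lips [[0.5195 0.0972 0.02  ]
 [0.4353 0.0923 0.02  ]] wall [[0.507  0.3567 0.088 ]
 [0.4245 0.3525 0.088 ]]
0.2600909192109685 92.5765110399356
side top corners [[ 0.4811 -0.0929]
 [ 0.4729 -0.1175]
 [ 0.5192 -0.131 ]] bottom [[ 0.4774 -0.1178]
 [ 0.5206 -0.1307]
 [ 0.4834 -0.0902]]
```

```bash
python3 - <<'E'
from plant import *
from h import *
np.set_printoptions(precision=4,suppress=True)
def best(p,th):
    j0=observe()["joint_pos"];c=[]
    for a in(th,th+np.pi):
        q=solve_ik(p,quat(a))
        if q is not None:c.append((abs(q-j0).max(),a))
    return quat(min(c)[1])
p=np.array([.502,-.1105]);q=best([*p,.16],np.radians(-16.5))
movep([*p,.16],q); move_linear([*p,.05],max_speed=.12)
close_gripper(40)
o=observe();print(o["t"],o["tcp_pos"],o["grip_width"],o["gripper_force"],o["ft_force"])
move_linear([*p,.20],max_speed=.2)
psi=np.radians(2.58);c=np.array([.4716,.2247]);R=np.array([[np.cos(psi),-np.sin(psi)],[np.sin(psi),np.cos(psi)]])
g=c+R@[-.001,.055]
movep([*g,.20],best([*g,.20],psi))
move_linear([*g,.13],max_speed=.15)
o=observe();print(o["t"],o["tcp_pos"],o["grip_width"],o["gripper_force"],o["ft_force"],o["joint_pos"])
ims=[]
for n in("top","side"):
    f=grab_frame(n);np.savez(n+"1.npz",**f)
    i=f["img"][:,:,::-1]
    i=i[225:310,105:285] if n=="top" else i[90:250,170:320]
    ims.append(cv2.resize(i,None,fx=(4.4 if n=="top" else 2.3),fy=(4.4 if n=="top" else 2.3),interpolation=cv2.INTER_CUBIC)[:370])
W=np.zeros((600,800,3),np.uint8);W[:230]=cv2.resize(ims[0],(800,374))[:230] if 0 else 0
h=min(ims[0].shape[0],600);W=np.zeros((600,800,3),np.uint8)
f=grab_frame("top")["img"][225:310,105:285,::-1];f=cv2.resize(f,(480,227),interpolation=cv2.INTER_CUBIC)
s=ims[1];W[:227,:480]=f;W[230:230+s.shape[0],:s.shape[1]]=s
cv2.imwrite("pics/c2.png",W)
E
```

```text
4.1 [ 0.5025 -0.1107  0.0507] 0.5812107198149368 41.56116485595703 [-0.6898 -0.1132  5.8782]
7.075 [0.4688 0.2792 0.1304] 0.5811648959755792 41.87649071216583 [ 0.2118  0.4077 -2.9629] [ 0.4106  0.3955  1.7416 -0.0001  1.004   0.3666]
```

View pics/c2.png

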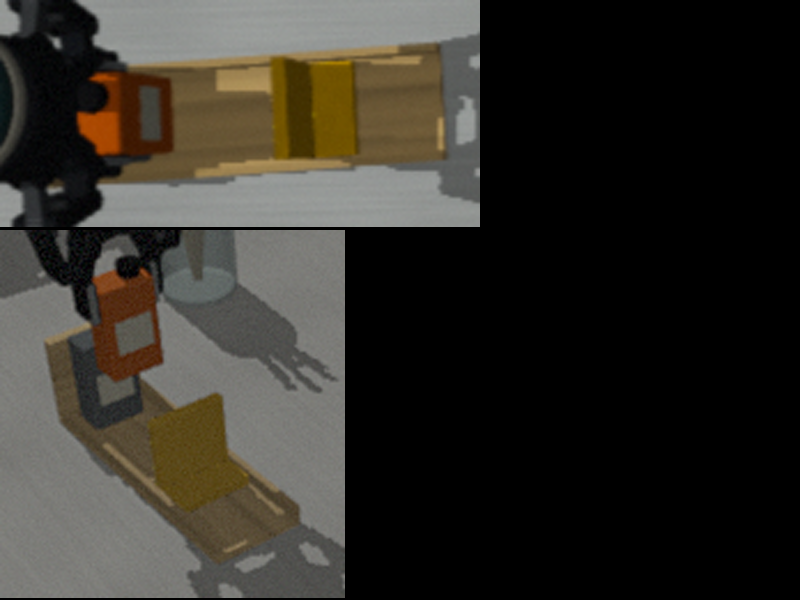

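The tin hangs upright in the gripper. Its -y face runs between crop columns of about 120 (top edge) and 172 (bottom edge). I'll check its offset in the hand.

```bash
python3 - <<'E'
from h import *
np.set_printoptions(precision=4,suppress=True)
f=dict(np.load("top1.npz"))
A=lambda p:np.array(p)/2.667+[105-.3,225-.3]
psi=np.radians(2.58);c=np.array([.4716,.2247]);R=np.array([[np.cos(psi),-np.sin(psi)],[np.sin(psi),np.cos(psi)]])
C=lambda P:(P[:,:2]-c)@R
print("tin bottom",C(ray(f,A([(172,77),(173,152)]),.08)))
print("tin top",C(ray(f,A([(119,72),(121,158)]),.165)))
print("tcp",C(np.array([[.4688,.2792]])))
s=dict(np.load("side1.npz"));B=lambda p:(np.array(p)-[0,230])/2.3+[170-.3,90-.3]
print("side bottom tin",C(ray(s,B([(118,380),(163,364)]),.08)))
print("grey bottom in side",C(ray(s,B([(98,428),(142,411)]),.008)))
f0=dict(np.load("top0.npz"));D=lambda p:np.array(p)/4.4+[105-.4,232-.4]
print("grey bottom in top",C(ray(f0,D([(247,122),(247,234)]),.008)),"top",C(ray(f0,D([(165,113),(168,237)]),.093)))
print("stop",C(ray(f0,D([(447,62),(470,62),(477,228),(452,230)]),.083)))
print("wall inner", C(ray(f0,D([(82,70),(88,277)]),.088)),C(ray(s,B([(47,342)]),.088)))
print("grey far top edge",C(ray(f0,D([(92,115),(92,240)]),.093)))
E
```

```text
tin bottom [[ 0.0256  0.0401]
 [-0.0243  0.041 ]]
tin top [[ 0.0238  0.0394]
 [-0.0274  0.0396]]
tcp [[-0.0003  0.0546]]
side bottom tin [[-0.02    0.0444]
 [ 0.0232  0.0418]]
grey bottom in side [[-0.025   0.0901]
 [ 0.0202  0.0883]]
grey bottom in top [[ 0.0215  0.0848]
 [-0.0277  0.0863]] top [[ 0.0213  0.0834]
 [-0.028   0.0835]]
stop [[ 0.0349 -0.0278]
 [ 0.0342 -0.0372]
 [-0.0324 -0.0373]
 [-0.0326 -0.0272]]
wall inner [[ 0.0414  0.1192]
 [-0.0417  0.1185]] [[-0.0428  0.1248]]
grey far top edge [[ 0.0225  0.113 ]
 [-0.0272  0.1141]]
```

```bash
python3 - <<'E'
from plant import *
from h import *
np.set_printoptions(precision=4,suppress=True)
psi=np.radians(2.58);c=np.array([.4716,.2247]);R=np.array([[np.cos(psi),-np.sin(psi)],[np.sin(psi),np.cos(psi)]])
g=c+R@[-.002,.0638]
def st():
    o=observe();print(round(o["t"],2),o["tcp_pos"],o["ft_force"],o["wrist_torque"],o["gripper_force"])
move_linear([*g,.12],max_speed=.1);st()
for z in(.066,.062,.0595,.0585):
    move_linear([*g,z],max_speed=.08 if z>.065 else .03);st()
    if observe()["ft_force"][2]>1.5:break
W=np.zeros((600,800,3),np.uint8)
f=grab_frame("top")["img"][225:310,105:285,::-1];W[:227,:480]=cv2.resize(f,(480,227),interpolation=cv2.INTER_CUBIC)
s=grab_frame("side")["img"][90:250,170:320,::-1];W[230:598,:345]=cv2.resize(s,(345,368),interpolation=cv2.INTER_CUBIC)
cv2.imwrite("pics/c3.png",W)
E
```

```text
7.51 [0.4662 0.2887 0.1196] [-0.4051 -0.6564 -2.7202] [-0.0139  0.0496 -0.0176] 41.924362778663635
8.33 [0.4671 0.2885 0.0662] [-0.5111  1.1318 -1.5235] [ 0.0092 -0.0243 -0.0095] 41.9245970249176
8.62 [0.4667 0.2883 0.0621] [-0.8447  0.3002 -2.4296] [-0.0319  0.0064  0.0077] 41.92500114440918
8.87 [0.4666 0.2883 0.0594] [ 0.5372 -0.1387 -2.8385] [0.0186 0.0197 0.042 ] 41.92374408245087
9.12 [0.4669 0.2884 0.0587] [-0.7189 -0.3099  0.2274] [-0.0109  0.1612 -0.0196] 42.2750186920166
```

View pics/c3.png

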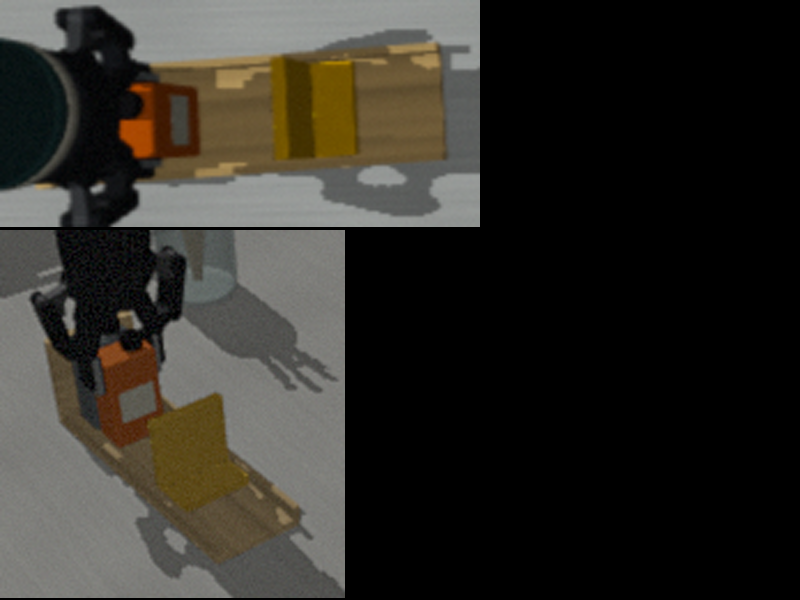

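The tin has touched down in front of the grey one, square and about upright. Next I release it, go behind the stop with shut fingers and take a look.

```bash
python3 - <<'E'
from plant import *
from h import *
np.set_printoptions(precision=4,suppress=True)
psi=np.radians(2.58);c=np.array([.4716,.2247]);R=np.array([[np.cos(psi),-np.sin(psi)],[np.sin(psi),np.cos(psi)]])
open_jaws();dwell(.2)
p=observe()["tcp_pos"];move_linear([p[0],p[1],.20],max_speed=.12)
q=observe()["tcp_rot"]
b=c+R@[0,-.072]
move_linear([*b,.20],max_speed=.25)
close_gripper(20)
move_linear([*b,.046],max_speed=.15)
o=observe();print(o["t"],o["tcp_pos"],o["ft_force"],o["grip_width"])
W=np.zeros((600,800,3),np.uint8)
f=grab_frame("top")["img"][225:310,105:285,::-1];W[:227,:480]=cv2.resize(f,(480,227),interpolation=cv2.INTER_CUBIC)
s=grab_frame("side")["img"][90:250,170:320,::-1];W[230:598,:345]=cv2.resize(s,(345,368),interpolation=cv2.INTER_CUBIC)
cv2.imwrite("pics/c4.png",W)
E
```

```text
13.8333 [0.4755 0.1529 0.0466] [ 0.0791 -0.4511  0.1759] -0.002979382184618496
```

View pics/c4.png

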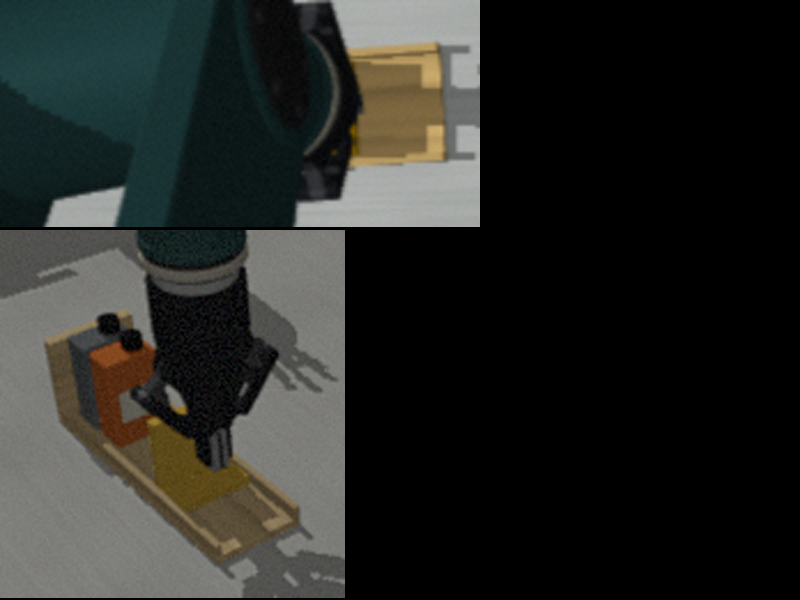

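Both tins stand upright face to face, and the shut fingers are behind the yellow plate, above its foot. Now I push.

```bash
python3 - <<'E'
from plant import *
from h import *
np.set_printoptions(precision=4,suppress=True)
psi=np.radians(2.58);c=np.array([.4716,.2247]);R=np.array([[np.cos(psi),-np.sin(psi)],[np.sin(psi),np.cos(psi)]])
def F():
    fs=[]
    for _ in range(3):
        o=observe();fs.append((R.T@o["ft_force"][:2])[1]);dwell(.02)
    return np.mean(fs),o
for y in [-.06,-.03,0,.012,.018]+list(np.arange(.020,.0445,.0015)):
    move_linear([*(c+R@[0,y]),.046],max_speed=.06 if y<.019 else .03)
    f,o=F();print(round(y,4),(R.T@(o["tcp_pos"][:2]-c)).round(4),round(f,1),round(o["t"],1))
    if f<-11:break
E
```

```text
-0.06 [ 0.     -0.0596] -0.2 14.3
-0.03 [ 0.0001 -0.0297] 0.4 15.0
0 [0.0001 0.0004] -0.0 15.7
0.012 [0.0001 0.0124] 0.3 16.1
0.018 [0.0001 0.0183] 0.2 16.4
0.02 [0.     0.0201] 0.2 16.7
0.0215 [-0.      0.0215] -1.5 17.0
0.023 [0.     0.0231] -1.2 17.3
0.0245 [0.     0.0246] -1.2 17.6
0.026 [-0.     0.026] -1.8 17.9
0.0275 [-0.      0.0275] -3.3 18.2
0.029 [-0.     0.029] -3.2 18.5
0.0305 [-0.0001  0.0305] -4.0 18.8
0.032 [-0.     0.032] -4.3 19.1
0.0335 [-0.0001  0.0325] -9.3 19.4
0.035 [-0.0001  0.0325] -16.0 19.7
```

The force climbs sharply at about 0.0325, where the stop would read about 0.1035. That is tight, so I retreat and check.

```bash
python3 - <<'E'
from plant import *
from h import *
psi=np.radians(2.58);c=np.array([.4716,.2247]);R=np.array([[np.cos(psi),-np.sin(psi)],[np.sin(psi),np.cos(psi)]])
move_linear([*(c+R@[0,-.03]),.046],max_speed=.08)
move_linear([*(c+R@[0,-.03]),.2],max_speed=.15)
movep([.45,-.05,.25],observe()["tcp_rot"]);dwell(.3)
W=np.zeros((600,800,3),np.uint8)
f=grab_frame("top");i=f["img"][225:310,105:285,::-1];W[:227,:480]=cv2.resize(i,(480,227),interpolation=cv2.INTER_CUBIC)
s=grab_frame("side")["img"][90:250,170:320,::-1];W[230:598,:345]=cv2.resize(s,(345,368),interpolation=cv2.INTER_CUBIC)
W[230:598,400:745]=cv2.resize(s[20:100,10:85],(345,368),interpolation=cv2.INTER_CUBIC)
cv2.imwrite("pics/c5.png",W);print(observe()["t"])
E
```

```text
23.25
```

View pics/c5.png

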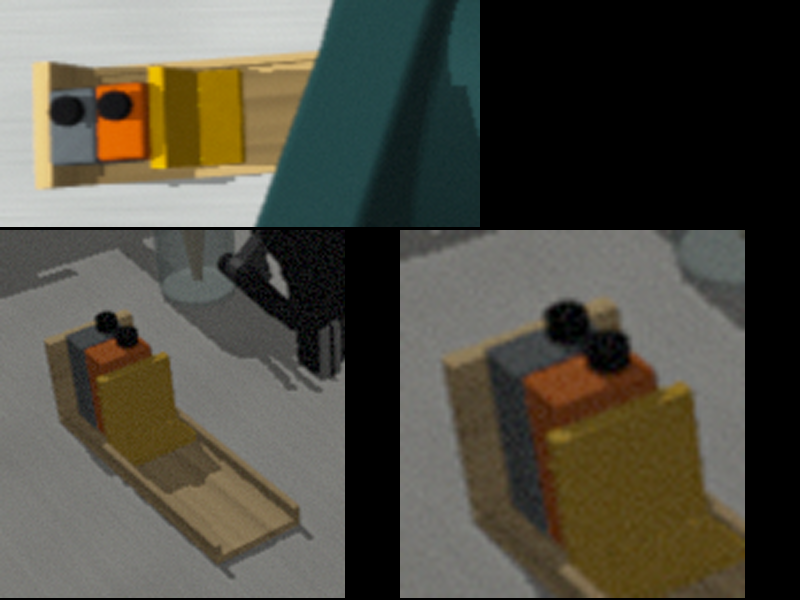

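Wall, grey tin, orange tin and stop sit tightly in a row, both tins upright, and the robot is clear.

```bash
python3 -c "
from plant import *
print(finish_job())"
```

```text
the job is handed in; nothing more can be done
None
```

The job is handed in: the orange tin stands face to face with the grey tin, and the end stop, by my estimate at about 0.1035 m, holds both snug against the end wall; it took about 23 s.

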